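Set the long slide rheostat to its index clip

TASK

Two slide rheostats stand on the prep bench. On the longer one, slide the black grip along its rod until its pointer is level with the little brass index clip on the edge of that rheostat's base, then let go. Leave the shorter rheostat's slider where it is.

Things in the scene. Friction and masses are not known exactly. Their poses are not given: they have to be found in the camera images.
- wiper (a joint): LONG rheostat's slider along its steel rod, m: 0 at the end nearer the robot, 0.18 at the far end. About 2.5 N moves it; it stays where left. The rheostat is fixed to the bench: grey base 300 x 130 x 12 mm along x, wire-wound tube 60 mm thick, rod 105 mm up, end plates 118 mm high.
- grip (a point): Top centre of the black grip on the LONG rheostat's slider, 171 mm above the bench: an upright fin 30 mm along the track (x), 16 mm across (y), free for its upper 47 mm; below it the slider's block, 32 x 34 x 36 mm, whose thin brass pointer sticks out at its middle towards -y. The point's x lies along the track (joint increasing), z up.
- index (a point): Top centre of the brass index clip fixed on the -y edge of the LONG rheostat's base, 58 mm beside the rod, 102 mm above the bench: a block 20 mm along x with an upright blade 6 mm thick at its middle along the track. Axes as for the grip; the slider is set when grip and index agree along this x. It is always farther along +x than the grip's start.
- short_grip (a point): Top centre of the same sort of grip on the SHORT rheostat (base 190 x 110 mm, tube 44 mm thick), 155 mm above the bench, with a clip of its own. Its x axis lies along its track. It must not be moved. The two rheostats may stand on either side of the bench.

How it is judged:
By the outcome, as a careful person would: the job done as asked, in the order asked, and still so for the second after the job is handed in, with the robot touching nothing.
It also fails if it takes over 29 s, if anything falls off the work surface, if the arm or the gripper's body presses on something with over 40 N, if the wrist force passes 120 N, or if a joint passes its speed limit or range.

ROBOT

A 6-joint arm with a two-finger parallel gripper is mounted at the origin on the work surface. World frame = base frame: x ahead of the robot, y to its left, z up, the work surface at z = 0. Lengths are in mm, angles in rad, forces in N, time in s.
With the tool pointing down it reaches from about 400 to 925 mm from the base axis. Payload 12.5 kg.
Tool frame: the origin (TCP) lies midway between the tips of the shut fingers; the grasp point (between the pads) lies 19 mm behind it; z points along the fingers, y is the line along which they close (so a half turn about z gives the same grasp; the last joint's range is limited). The gripper opens to 95 mm and grips with 3 to 60 N. Pads are 20 mm wide; open, the fingers measure 119 mm over their backs; the gripper's body (75 mm by 180 mm) begins 59 mm behind the grasp point.
Start: joints at [1.054, 0.491, 1.559, -0, 1.092, -0.106], TCP at [249.575, 573.026, 214.661] pointing down, gripper open.
Joint ranges: [-3.1, 3.1], [-0.84, 2.19], [0.05, 2.79], [-1.13, 4.28], [0.06, 2.93], [-2.69, 2.69]. Speed limits (rad/s): [2.22, 2.22, 2.79, 3.14, 3.14, 3.14].

INTERFACE

Orientations are given as [roll, pitch, yaw] about the fixed x, y, z axes, in that order (R = Rz(yaw) Ry(pitch) Rx(roll)).
In Python, from cell import state, read_camera, camera_info, env gives the robot as it stands.
- The arm moves only by the tool move_arm, never from a script. Its argument "commands" is a list of rows, each a list of 3 entries, a list of its own where there are three numbers: the shift along the world's x, y, z in cm, then the turn, a rotation vector about the world's x, y, z in degrees, then the opening, from 0 (shut) to 1 (fully open). A call has 1 to 10 rows; each row shifts and turns the commanded pose from where the row before left it; what a row does not reach is not made up. A row lasts 1/10 s, in which the tool goes at most 50 mm and 8.59 degrees, less where a joint would pass 70% of its speed; a pose out of reach is approached as far as the arm can. A call with a gripper value outside its range is refused whole. The fingers move at their own pace and stop on an object; the grip force is fixed at half the most. Time passes only in rows, so rows that do not move let the fingers close. It gives the time, the measured TCP pose, the force, the opening and the grip force at its end, in the units of the state.
- state(): the state, without advancing time (a new reading comes with each control period).
- read_camera(name): name is "side" or "top" or "wrist"; returns the picture (384x512x3 uint8, blue, green, red); there is no depth.
- camera_info(name): a dict with "K" (3x3 intrinsics, pixels), "cam_to_world" (4x4, takes a point from camera to world coordinates). Camera axes: x right, y down, z forward; pixel columns grow to the right and rows downward; lengths in mm; the calibration is good to about 2 mm. The wrist camera is an equidistant fisheye: a pixel r from the principal point sees the ray r / f radians off the axis. A picture is of the moment at which its call begins: read the wrist's pose just before it. camera_info takes no time and is no camera call; for the wrist camera it gives the pose at the moment of the call.
- env.job_done(): hands the job in; it is judged then, once.
The state is a dict: "t": time; "joints": joint angles; "qvel": joint speeds; "tau": joint torques, N m; "eef_pos": TCP position; "tcp_rot": TCP orientation; "ft_force": force on the tool from outside, world axes, zero at the start; "moment": the same for the moment, N m; "opening": opening from 0.0 (shut) to 1.0 (fully open); "grip_force": force on a finger pad.
Only numpy, scipy, OpenCV 4.12 (cv2) and the standard library are available. Lean on these libraries where they do the work, as an engineer would, in place of code of your own. Each camera call takes 0.05 s, during which the arm holds its last target. There are 200 camera calls.

## Working session

There is one attempt and no reset: what is moved stays moved. The work goes in short steps, Python scripts to look and compute and a tool call to move; the robot and the scene stay as the last step left them, time stands still between calls to the robot, and variables do not carry over. Pictures are saved under pics/ and viewed, at most 10 in all, crops included, and the job is handed in when it is done.

Besides the shell and the picture viewer there is one more tool, called after ">>>" by a JSON object that holds its "name" and its "arguments". move_arm: Moves the arm, as the interface text tells. Its arguments: {"type":"object","properties":{"commands":{"type":"array"}},"required":["commands"]}

```bash
mkdir -p pics; ls; python3 - <<'E'
from cell import *
import cv2
for n in("top","side"):
    cv2.imwrite(f"pics/{n}0.png",read_camera(n)); i=camera_info(n); print(n,i["K"],i["cam_to_world"])
s=state();print(s["t"],s["eef_pos"],s["tcp_rot"],s["opening"])
E
```

```text
pics
top [[384.80244508   0.         252.01989607]
 [  0.         384.80244508 186.05149544]
 [  0.           0.           1.        ]] [[-3.21949818e-03 -9.92159553e-01  1.24936211e-01  4.23791575e+02]
 [-9.99782485e-01  5.76808486e-03  2.00427289e-02 -3.56201142e+01]
 [-2.06062276e-02 -1.24844508e-01 -9.91962314e-01  9.60480668e+02]
 [ 0.00000000e+00  0.00000000e+00  0.00000000e+00  1.00000000e+00]]
side [[464.78418099   0.         258.87972223]
 [  0.         464.78418099 182.43793281]
 [  0.           0.           1.        ]] [[ 7.33487499e-01 -4.34398712e-01  5.22775141e-01  3.99020458e+01]
 [-6.79544352e-01 -4.85276655e-01  5.50205454e-01 -5.58039397e+02]
 [ 1.46820316e-02 -7.58817717e-01 -6.51137552e-01  7.71296882e+02]
 [ 0.00000000e+00  0.00000000e+00  0.00000000e+00  1.00000000e+00]]
0.1 [249.45093778 572.81645285 214.10582077] [-3.14058577e+00 -1.15672140e-04  2.73077407e+00] 0.9994331722099735
```

View pics/top0.png

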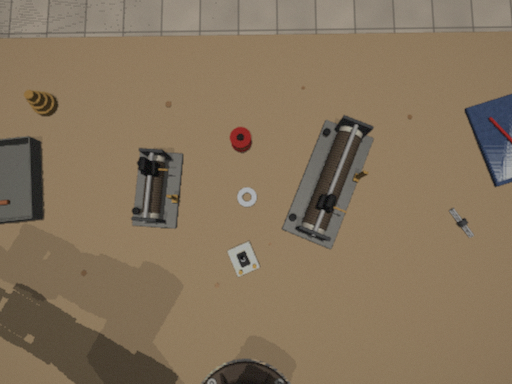

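View pics/side0.png

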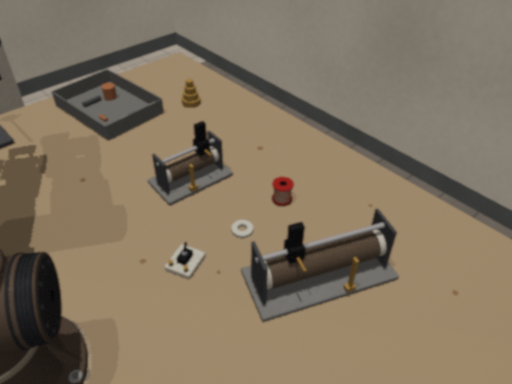

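The top view shows the long rheostat at lower right: grip near (326,202), clip near (361,176). In the side view the grip top is near (295,226) and the clip top near (354,259). I'll zoom in on both.

```bash
python3 - <<'E'
import cv2,numpy as np
a=cv2.imread("pics/top0.png")[105:255,275:385];b=cv2.imread("pics/side0.png")[205:315,235:405]
a=cv2.resize(a,None,fx=4,fy=4,interpolation=2);b=cv2.resize(b,None,fx=2,fy=2,interpolation=2)
c=np.zeros((600,790,3),np.uint8);c[:600,:440]=a;c[:220,445:785]=b
cv2.imwrite("pics/crop0.png",c)
E
```

```text
(no output)
```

View pics/crop0.png

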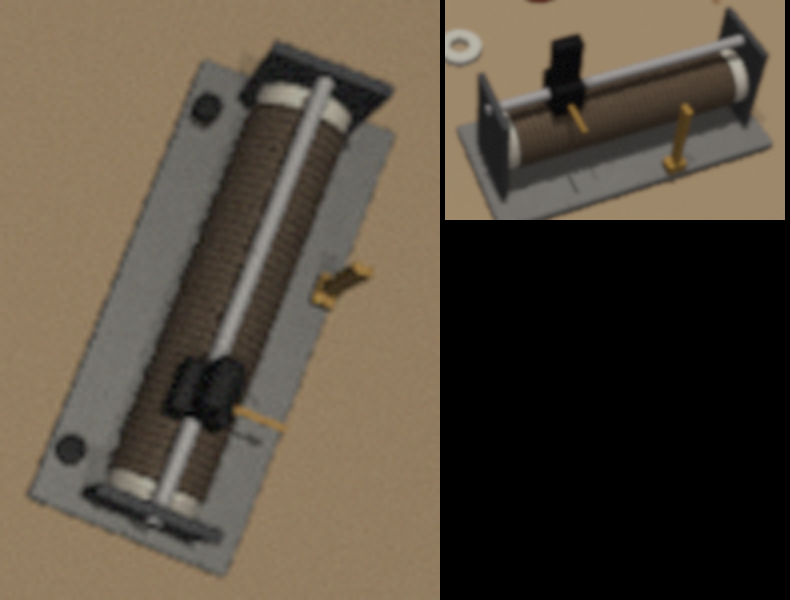

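```bash
cat >h.py <<'E'
from cell import *
import numpy as np, cv2
def ray(i,p):
    M=i["cam_to_world"];K=i["K"];d=M[:3,:3]@np.linalg.inv(K)@[p[0],p[1],1];return M[:3,3],d
def onz(i,p,z):
    o,d=ray(i,p);return (o+d*(z-o[2])/d[2])
E
python3 - <<'E'
from h import *
np.set_printoptions(precision=1,suppress=True)
T=camera_info("top");S=camera_info("side")
t=lambda x,y,z:onz(T,(275+x/4-.375,105+y/4-.375),z)
s=lambda x,y,z:onz(S,(235+(x-445)/2-.25,205+y/2-.25),z)
C=[t(203,60,12),t(395,132,12),t(225,575,12),t(30,495,12)]
print(np.array(C)); far=(C[0]+C[1])/2;near=(C[2]+C[3])/2;u=far-near;L=np.linalg.norm(u);u/=L;print(L,np.degrees(np.arctan2(u[1],u[0])))
v=np.array([-u[1],u[0],0]);c=(far+near)/2;print("centre",c)
for n,p in dict(gripT=t(230,375,171),gripS=s(567,41,171),clipT=t(362,270,102),clipS=s(685,110,102),rodn=t(160,512,105),rodf=t(325,85,105),ptrT=t(280,428,105),ptrS=s(583,129,105)).items(): print(n,p,(p-c)@u,(p-c)@v)
E
```

```text
[[ 711.5 -202.6   12. ]
 [ 663.9 -321.3   12. ]
 [ 389.8 -207.2   12. ]
 [ 438.4  -89.8   12. ]]
296.1755270777138 -22.51851788355087
centre [ 550.9 -205.2   12. ]
gripT [ 496.8 -183.9  171. ] -58.16159308345593 -1.0491399137923263
gripS [ 491.  -181.5  171. ] -64.4635665632091 -0.983870761670846
clipT [ 562.  -272.4  102. ] 35.922811715403824 -57.83046296905837
clipS [ 560.1 -273.4  102. ] 34.56586954572479 -59.45674641791007
rodn [ 427.5 -155.8  105. ] -132.99291771508726 -1.5998183322086983
rodf [ 668.  -254.9  105. ] 127.208733130117 -1.0358039800267855
ptrT [ 473.3 -223.   105. ] -64.8601742315744 -46.1256929602563
ptrS [ 471.3 -226.4  105. ] -65.4391295357423 -50.01948696728163
```

Both views agree: the track is at -22.5°, the grip at about (492,-182), and the index about 98 mm further along. I'll move above the grip with the closing axis along the track.

>>> {"name": "move_arm", "arguments": {"commands": [[[1.5,-3.2,0.6],[0,0,-3.7],1],[[1.5,-3.2,0.6],[0,0,-3.7],1],[[1.5,-3.2,0.6],[0,0,-3.7],1],[[1.5,-3.2,0.6],[0,0,-3.7],1],[[1.5,-3.2,0.6],[0,0,-3.7],1],[[1.5,-3.2,0.6],[0,0,-3.7],1],[[1.5,-3.2,0.6],[0,0,-3.7],1],[[1.5,-3.2,0.6],[0,0,-3.7],1],[[1.5,-3.2,0.6],[0,0,-3.7],1],[[1.5,-3.2,0.6],[0,0,-3.7],1]]}}

```text
t: 1.1
eef_pos: [399.9, 251.7, 274.8]
tcp_rot: [-3.141, -0.0, 2.082]
ft_force: [1.9, 0.6, 0.1]
opening: 1.002
grip_force: 0.0
```

>>> {"name": "move_arm", "arguments": {"commands": [[[1.0,-3.2,0],[0,0,-3.7],1],[[1.0,-3.2,0],[0,0,-3.7],1],[[1.0,-3.2,0],[0,0,-3.7],1],[[1.0,-3.2,0],[0,0,-3.7],1],[[1.0,-3.2,0],[0,0,-3.7],1],[[1.0,-3.2,0],[0,0,-3.7],1],[[1.0,-3.2,0],[0,0,-3.7],1],[[1.0,-3.2,0],[0,0,-3.7],1],[[1.0,-3.2,0],[0,0,-3.7],1],[[1.0,-3.2,0],[0,0,-3.7],1]]}}

```text
t: 2.1
eef_pos: [499.7, -68.4, 274.5]
tcp_rot: [-3.141, -0.0, 1.436]
ft_force: [1.0, 0.1, 0.8]
opening: 1.001
grip_force: 0.0
```

>>> {"name": "move_arm", "arguments": {"commands": [[[-0.2,-2.9,0],[0,0,-3.7],1],[[-0.2,-2.9,0],[0,0,-3.7],1],[[-0.2,-2.9,0],[0,0,-3.7],1],[[-0.2,-2.8,0],[0,0,-3.7],1],[[0,0,0],[0,0,0],1],[[0,0,0],[0,0,0],1]]}}

```text
t: 2.7
eef_pos: [491.3, -182.1, 274.3]
tcp_rot: [-3.141, -0.0, 1.181]
ft_force: [-0.0, 1.0, 1.1]
opening: 0.999
grip_force: 0.0
```

```bash
python3 - <<'E'
from h import *
s=state();print(s["t"],s["eef_pos"],s["tcp_rot"],s["opening"])
i=camera_info("wrist");cv2.imwrite("pics/w1.png",read_camera("wrist"));print(i)
E
```

```text
2.7 [ 491.32244761 -182.12316915  274.32387578] [-3.14088039e+00 -1.85985396e-04  1.18051677e+00] 0.9985735382025089
{'K': array([[297.31863964,   0.        , 252.12781475],
       [  0.        , 297.31863964, 191.01123483],
       [  0.        ,   0.        ,   1.        ]]), 'cam_to_world': array([[ 9.24843025e-01, -3.65816277e-01, -1.04133712e-01,
         5.21307331e+02],
       [-3.80349009e-01, -8.89434488e-01, -2.53457929e-01,
        -1.11328290e+02],
       [ 9.89216331e-05,  2.74015952e-01, -9.61725142e-01,
         4.45833014e+02],
       [ 0.00000000e+00,  0.00000000e+00,  0.00000000e+00,
         1.00000000e+00]])}
```

View pics/w1.png

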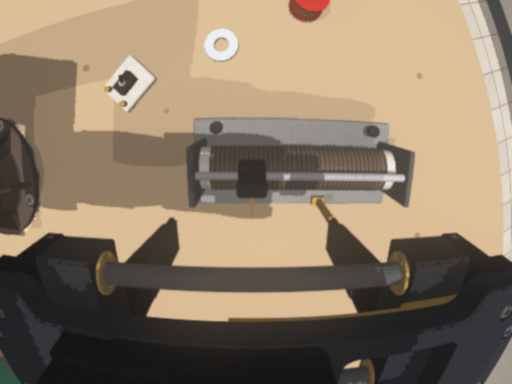

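The wrist view shows the grip at about (252,178), its pointer tip at (252,215) and the clip's blade top near (332,219). I'll zoom in for exact pixels.

```bash
python3 - <<'E'
import cv2
a=cv2.imread("pics/w1.png")[145:235,220:350];cv2.imwrite("pics/w1c.png",cv2.resize(a,None,fx=6,fy=6,interpolation=2))
E
```

```text
(no output)
```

View pics/w1c.png

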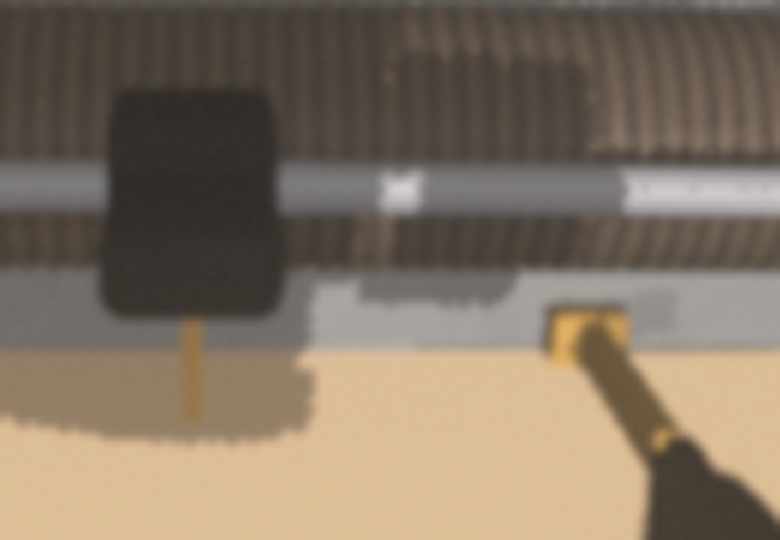

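```bash
cat >>h.py <<'E'
def wz(i,p,z):
    K=i["K"];q=np.array([p[0]-K[0,2],p[1]-K[1,2]])/K[0,0];r=np.linalg.norm(q);M=i["cam_to_world"]
    d=M[:3,:3]@[*(q/r*np.sin(r)),np.cos(r)];o=M[:3,3];return o+d*(z-o[2])/d[2]
c0=np.array([550.9,-205.2,12]);a=np.radians(-22.5);u=np.array([np.cos(a),np.sin(a),0]);v=np.array([-u[1],u[0],0])
E
python3 - <<'E'
from h import *
np.set_printoptions(precision=1,suppress=True)
i=camera_info("wrist")
t=lambda x,y,z:wz(i,(220+x/6-.42,145+y/6-.42),z)
for n,p in dict(ptr_tip=t(192,420,105),ptr_root=t(192,318,105),fintop=t(194,90,171),blade_low=t(588,335,20),blockL=t(548,335,18),blockR=t(628,335,18),cliptop=t(665,437,102),rodl=t(0,187,105),rodr=t(780,190,105)).items(): print(n,p,(p-c0)@u,(p-c0)@v)
print(([491.3,-182.1,12]-c0)@u,([491.3,-182.1,12]-c0)@v)
E
```

```text
ptr_tip [ 472.5 -228.1  105. ] -63.6225330582341 -51.153429228995485
ptr_root [ 480.8 -208.   105. ] -63.68765280617664 -29.389487549028463
fintop [ 503.1 -154.8  171. ] -63.4541953159772 28.232004218702436
blade_low [ 562.3 -274.9   20. ] 37.1675077968255 -60.0061491508559
blockL [ 552.7 -271.6   18. ] 27.10923922451586 -60.632794807840654
blockR [ 572.3 -279.7   18. ] 48.278521601546274 -60.66150713408777
cliptop [ 562.8 -271.3  102. ] 36.32306191280915 -56.50579297048537
rodl [ 456.1 -168.7  105. ] -101.55972876697533 -2.581359083431797
rodr [ 601.7 -228.4  105. ] 55.79208288970751 -2.042594265471579
-63.90320742530623 -1.4663153679486192
```

TCP is centred over the fin to within about 1 mm. Next: descend and close.

>>> {"name": "move_arm", "arguments": {"commands": [[[0,0,-3],[0,0,0],1],[[0,0,-3],[0,0,0],1],[[0,0,-3],[0,0,0],1],[[0,0,-3],[0,0,0],1],[[0,0,-2],[0,0,0],1],[[0,0,0],[0,0,0],1],[[0,0,0],[0,0,0],0.5],[[0,0,0],[0,0,0],0.2],[[0,0,0],[0,0,0],0.2],[[0,0,0],[0,0,0],0.2]]}}

```text
t: 3.75
eef_pos: [491.8, -182.0, 135.5]
tcp_rot: [3.14, 0.0, 1.181]
ft_force: [-0.6, -0.1, 0.9]
opening: 0.72
grip_force: 0.0
```

>>> {"name": "move_arm", "arguments": {"commands": [[[0,0,0],[0,0,0],0.2],[[0,0,0],[0,0,0],0.2],[[0,0,0],[0,0,0],0.2]]}}

```text
t: 4.05
eef_pos: [491.6, -182.0, 134.7]
tcp_rot: [3.141, 0.0, 1.181]
ft_force: [-0.8, 0.4, -0.1]
opening: 0.469
grip_force: 0.0
```

>>> {"name": "move_arm", "arguments": {"commands": [[[0,0,0],[0,0,0],0.2],[[0,0,0],[0,0,0],0.2],[[0,0,0],[0,0,0],0.2],[[0,0,0],[0,0,0],0.2],[[0,0,0],[0,0,0],0.2]]}}

```text
t: 4.55
eef_pos: [491.5, -182.0, 134.6]
tcp_rot: [-3.141, 0.0, 1.181]
ft_force: [-1.1, -0.4, 0.3]
opening: 0.317
grip_force: 30.0
```

Gripped at 30 mm opening. Slide 98 mm along the track, then look.

>>> {"name": "move_arm", "arguments": {"commands": [[[0.9,-0.375,0],[0,0,0],0.2],[[0.9,-0.375,0],[0,0,0],0.2],[[0.9,-0.375,0],[0,0,0],0.2],[[0.9,-0.375,0],[0,0,0],0.2],[[0.9,-0.375,0],[0,0,0],0.2],[[0.9,-0.375,0],[0,0,0],0.2],[[0.9,-0.375,0],[0,0,0],0.2],[[0.9,-0.375,0],[0,0,0],0.2],[[0.9,-0.375,0],[0,0,0],0.2],[[0.9,-0.375,0],[0,0,0],0.2]]}}

```text
t: 5.55
eef_pos: [582.3, -219.7, 134.7]
tcp_rot: [3.142, -0.0, 1.181]
ft_force: [-2.6, 1.2, 2.5]
opening: 0.315
grip_force: 30.0
```

>>> {"name": "move_arm", "arguments": {"commands": [[[0,0,0],[0,0,0],0.2],[[0,0,0],[0,0,0],0.2]]}}

```text
t: 5.75
eef_pos: [582.1, -219.7, 134.7]
tcp_rot: [3.14, 0.0, 1.181]
ft_force: [2.7, -0.7, 0.4]
opening: 0.318
grip_force: 30.0
```

```bash
python3 - <<'E'
from h import *
p=state()["eef_pos"];print(p,(p-c0)@u,(p-c0)@v)
im=read_camera("wrist");cv2.imwrite("pics/w2.png",im)
s=read_camera("side");cv2.imwrite("pics/s2.png",s)
a=cv2.resize(s[225:300,310:410],None,fx=4,fy=4,interpolation=2)
b=cv2.resize(im[120:270,190:350],None,fx=2.5,fy=2.5,interpolation=2)
c=np.zeros((400,800,3),np.uint8);c[:300,:400]=a;c[:375,400:800]=b
cv2.imwrite("pics/c2.png",c)
E
```

```text
[ 582.14822552 -219.696262    134.66878376] 34.41707528539972 -1.4346215604122077
```

View pics/c2.png

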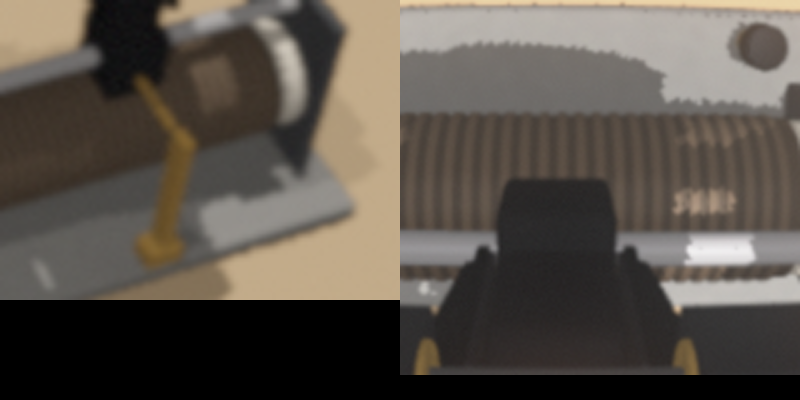

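The side view shows the pointer running to the clip's top (crop (182,138)), so they're nearly level. I'll release, lift and measure from the wrist, which then sees both unobstructed.

>>> {"name": "move_arm", "arguments": {"commands": [[[0,0,0],[0,0,0],1],[[0,0,0],[0,0,0],1],[[0,0,0],[0,0,0],1],[[0,0,0],[0,0,0],1],[[0,0,0],[0,0,0],1],[[0,0,0],[0,0,0],1]]}}

```text
t: 6.45
eef_pos: [581.6, -219.5, 134.7]
tcp_rot: [3.141, 0.0, 1.181]
ft_force: [0.2, 0.1, 0.0]
opening: 0.76
grip_force: 0.0
```

>>> {"name": "move_arm", "arguments": {"commands": [[[0,0,3],[0,0,0],1],[[0,0,3],[0,0,0],1],[[0,0,3],[0,0,0],1],[[0,0,3],[0,0,0],1],[[0,0,2],[0,0,0],1],[[0,0,0],[0,0,0],1],[[0,0,0],[0,0,0],1]]}}

```text
t: 7.15
eef_pos: [581.4, -219.4, 274.2]
tcp_rot: [-3.142, 0.0, 1.181]
ft_force: [0.5, 0.3, 0.5]
opening: 0.998
grip_force: 0.0
```

```bash
python3 - <<'E'
from h import *
i=camera_info("wrist");im=read_camera("wrist");cv2.imwrite("pics/w3.png",im)
a=im[150:240,190:320];cv2.imwrite("pics/w3c.png",cv2.resize(a,None,fx=6,fy=6,interpolation=2));print(state()["eef_pos"])
E
```

```text
[ 581.19341094 -219.28812823  273.55972243]
```

View pics/w3c.png

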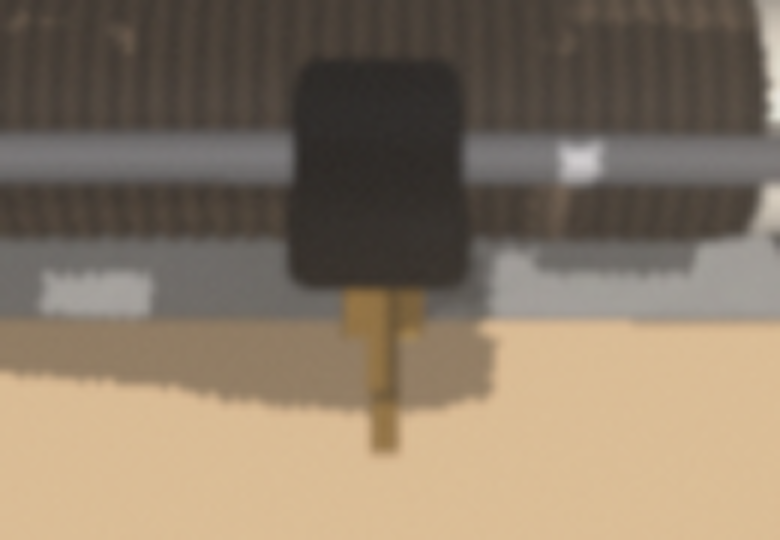

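The pointer (column about 377) ends just short of the clip top (columns 370–400, row 430). It looks 1–2 mm short, so I'll measure it.

```bash
python3 - <<'E'
from h import *
np.set_printoptions(precision=2,suppress=True,linewidth=150)
im=cv2.imread("pics/w3.png").astype(int);i=camera_info("wrist")
for r in range(197,228,2):
    print(r,[f"{x[2]},{x[2]-x[0]}" for x in im[r,246:262]])
for n,p,z in (("ptr",(252.5,210),105),("clip",(253.6,221),102)):
    q=wz(i,p,z);print(n,(q-c0)@u,(q-c0)@v)
for p in((253,221),(254,221)): print((wz(i,p,102)-c0)@u)
E
```

```text
197 ['67,13', '70,20', '75,26', '76,27', '75,27', '74,27', '75,26', '73,25', '70,21', '68,20', '69,20', '69,22', '71,23', '70,21', '68,17', '65,13']
199 ['111,22', '123,48', '137,69', '142,74', '141,73', '140,73', '138,71', '133,68', '118,59', '107,51', '110,51', '116,57', '117,56', '117,54', '109,38', '98,16']
201 ['115,22', '129,49', '145,72', '147,78', '147,77', '147,77', '144,75', '140,72', '124,62', '110,52', '112,54', '119,58', '122,60', '121,57', '114,39', '102,17']
203 ['127,35', '133,54', '144,72', '145,76', '145,75', '145,77', '145,76', '140,72', '124,62', '110,52', '113,54', '120,59', '125,61', '125,58', '124,46', '125,33']
205 ['139,48', '138,56', '144,67', '145,70', '146,70', '145,73', '145,74', '140,72', '125,62', '116,54', '129,62', '145,70', '152,73', '147,66', '142,54', '144,47']
207 ['146,46', '144,46', '144,46', '145,48', '145,54', '146,65', '145,73', '141,72', '127,62', '116,49', '130,47', '144,49', '148,49', '147,49', '146,46', '146,46']
209 ['145,45', '145,45', '145,44', '145,46', '145,52', '145,63', '145,73', '140,72', '125,60', '115,48', '127,45', '141,44', '1
[... 942 characters left out ...]
,76', '148,76', '155,72', '183,69', '213,71', '218,69', '218,69', '218,68', '218,69']
223 ['218,69', '219,69', '218,68', '218,69', '215,70', '194,70', '160,72', '150,76', '149,76', '156,72', '182,69', '213,71', '218,68', '218,68', '219,69', '218,68']
225 ['218,69', '218,69', '218,68', '218,68', '216,69', '205,70', '187,69', '183,70', '182,69', '185,69', '201,70', '215,70', '218,68', '218,68', '218,67', '218,69']
227 ['218,69', '218,68', '218,68', '218,69', '218,69', '217,68', '217,68', '217,69', '217,69', '217,68', '217,68', '218,68', '218,68', '218,69', '218,68', '218,69']
ptr 34.70185616864949 -45.431742484275034
clip 36.11932704050786 -60.98732431387142
35.375546604154174
36.6151880206871
```

The pointer is at 34.6 and the clip at 36.1, so it's 1.5 mm short. I'll regrip and finish; target TCP is about (583.6, -220.3).

>>> {"name": "move_arm", "arguments": {"commands": [[[0,0,-3],[0,0,0],1],[[0,0,-3],[0,0,0],1],[[0,0,-3],[0,0,0],1],[[0,0,-3],[0,0,0],1],[[0,0,-2],[0,0,0],0.7],[[0,0,0],[0,0,0],0.2],[[0,0,0],[0,0,0],0.2],[[0,0,0],[0,0,0],0.2],[[0,0,0],[0,0,0],0.2],[[0,0,0],[0,0,0],0.2]]}}

```text
t: 8.2
eef_pos: [581.8, -219.6, 135.5]
tcp_rot: [3.14, 0.0, 1.181]
ft_force: [-0.1, 0.4, 0.8]
opening: 0.554
grip_force: 0.0
```

>>> {"name": "move_arm", "arguments": {"commands": [[[0,0,0],[0,0,0],0.2],[[0,0,0],[0,0,0],0.2],[[0,0,0],[0,0,0],0.2],[[0,0,0],[0,0,0],0.2],[[0.1,-0.04,0],[0,0,0],0.2],[[0.07,-0.03,0],[0,0,0],0.2],[[0,0,0],[0,0,0],0.2],[[0,0,0],[0,0,0],0.2]]}}

```text
t: 9.0
eef_pos: [583.3, -220.2, 134.8]
tcp_rot: [3.141, 0.0, 1.181]
ft_force: [-1.0, 1.2, 4.2]
opening: 0.316
grip_force: 30.0
```

Within 0.3 mm of the target. Release, lift and check.

>>> {"name": "move_arm", "arguments": {"commands": [[[0,0,0],[0,0,0],1],[[0,0,0],[0,0,0],1],[[0,0,0],[0,0,0],1],[[0,0,0],[0,0,0],1],[[0,0,0],[0,0,0],1],[[0,0,0],[0,0,0],1]]}}

```text
t: 9.6
eef_pos: [583.3, -220.2, 134.6]
tcp_rot: [3.142, 0.0, 1.181]
ft_force: [1.1, -0.6, -0.3]
opening: 0.765
grip_force: 0.0
```

>>> {"name": "move_arm", "arguments": {"commands": [[[0,0,3],[0,0,0],1],[[0,0,3],[0,0,0],1],[[0,0,3],[0,0,0],1],[[0,0,3],[0,0,0],1],[[0,0,2],[0,0,0],1],[[0,0,0],[0,0,0],1],[[0,0,0],[0,0,0],1]]}}

```text
t: 10.3
eef_pos: [583.1, -220.1, 274.2]
tcp_rot: [-3.142, 0.0, 1.181]
ft_force: [-0.3, 1.1, -0.7]
opening: 0.998
grip_force: 0.0
```

```bash
python3 - <<'E'
from h import *
i=camera_info("wrist");im=read_camera("wrist");cv2.imwrite("pics/w4.png",im)
a=im[185:235,220:290];cv2.imwrite("pics/w4c.png",cv2.resize(a,None,fx=10,fy=10,interpolation=2))
im=im.astype(int)
for r in (209,211,215,221,223): print(r,[f"{x[2]},{x[2]-x[0]}" for x in im[r,244:262]])
E
```

```text
209 ['145,44', '145,45', '146,46', '145,44', '144,45', '139,45', '134,52', '136,65', '143,73', '143,71', '137,58', '138,46', '144,45', '145,45', '146,45', '145,45', '146,45', '146,44']
211 ['146,46', '146,46', '146,45', '146,45', '144,45', '140,46', '134,52', '135,64', '143,73', '143,71', '136,59', '138,47', '144,45', '146,45', '146,45', '146,45', '147,46', '145,45']
215 ['146,45', '147,46', '147,46', '148,46', '145,46', '140,46', '130,49', '124,56', '123,60', '121,56', '123,51', '132,46', '144,45', '148,46', '147,46', '147,45', '147,46', '147,46']
221 ['218,69', '218,68', '218,69', '218,68', '215,68', '198,68', '168,68', '153,75', '150,77', '149,73', '162,68', '189,66', '213,70', '218,68', '218,68', '218,68', '218,68', '218,68']
223 ['218,68', '218,69', '218,68', '218,68', '215,69', '200,68', '169,67', '153,74', '150,77', '151,74', '163,68', '192,67', '215,70', '218,69', '218,69', '217,68', '218,68', '219,68']
```

View pics/w4c.png

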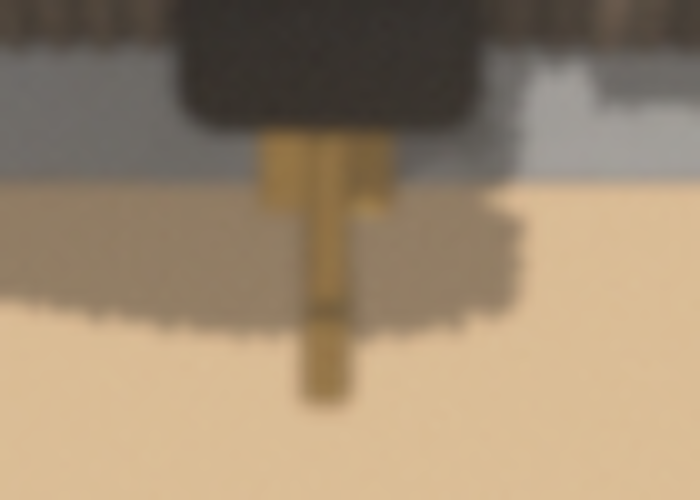

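The pointer (column 327) now sits centred on the clip's blade (columns 303–351), so the two agree within about 0.3 mm, and the gripper is clear.

```bash
python3 -c "
from cell import *
print(env.job_done())"
```

```text
the job is handed in; nothing more can be done
None
```

The long rheostat's pointer is level with its brass index clip to within about 0.3 mm in the last wrist view; the grip is released, the arm is clear, the shorter rheostat was not touched, and the job was handed in at about 10.4 s.

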